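Seat the ink roller in its inking stand

ROBOT

A 6-joint arm with a two-finger parallel gripper is mounted at the origin on a cart in front of the work surface, level with it; the furniture and walls round the work are solid. World frame = base frame: x ahead of the robot, y to its left, z up, the work surface at z = 0. Lengths are in m, angles in rad, forces in N, time in s.
With the tool pointing down it reaches from about 0.375 to 0.9 m from the base axis. Payload 3.1 kg.
Tool frame: the origin (TCP) lies midway between the tips of the shut fingers; the grasp point (between the pads) lies 19 mm behind it; z points along the fingers, y is the line along which they close (so a half turn about z gives the same grasp; the last joint's range is limited). The gripper opens to 87 mm and grips with 3 to 60 N. Pads are 19 mm wide; open, the fingers measure 117 mm over their backs; the gripper's body (75 mm by 190 mm) begins 51 mm behind the grasp point.
Start: joints at [1.028, 0.527, 1.433, -0, 1.181, -0.178], TCP at [0.222, 0.584, 0.223] pointing down, gripper open.
Joint ranges: [-3.08, 3.08], [-0.75, 2.2], [0.22, 2.44], [-1.43, 4.57], [0, 2.65], [-2.85, 2.85]. Speed limits (rad/s): [2.79, 2.79, 3.14, 3.14, 3.14, 3.14].

INTERFACE

Orientations are given as a unit quaternion [x, y, z, w].
In Python, from rig import get_obs, cams, job gives the robot as it stands.
- The arm moves only by the tool servo_tool, never from a script. Its argument "moves" is text: rows parted by semicolons, each of 5 numbers parted by spaces: the shift along the tool's x, y, z in m, then the turn about the tool's z in degrees, then the finger opening in m, from 0 to 0.087. In form: dx dy dz spin claw; .... A call has 1 to 10 rows; each row is the pose to reach, as a shift and turn from the pose commanded when the call began, along the tool's axes at that moment; what a row does not reach only later rows make up. A row lasts 1/12 s, in which the tool goes at most 41.7 mm and 7.16 degrees, less where a joint would pass 70% of its speed; a pose out of reach is approached as far as the arm can. A call with a gripper value outside its range is refused whole. The fingers move at their own pace and stop on an object; "grip_force" is the grip in N (left out, the last holds). Time passes only in rows, so rows that repeat a pose let the fingers close. It gives the time, the measured TCP pose, the force, the opening and the grip force at its end, in the units of the state.
- get_obs(): the state, without advancing time (a new reading comes with each control period).
- cams.camera(name): name is "scene" or "top" or "wrist"; returns the picture (384x512x3 uint8, blue, green, red); there is no depth.
- cams.camera_model(name): a dict with "fx", "fy", "cx", "cy" (pixels), "dist" ([k1, k2, p1, p2, k3] as OpenCV has them; the pictures are not rectified), "R" (3x3) and "t" (3): a world point X has camera coordinates R X + t. Camera axes: x right, y down, z forward; pixel columns grow to the right and rows downward; lengths in m; the calibration is good to about 2 mm. A picture is of the moment at which its call begins: read the wrist's pose just before it. camera_model takes no time and is no camera call; for the wrist camera it gives the pose at the moment of the call.
- job.hand_in(): hands the job in; it is judged then, once.
The state is a dict: "time": time; "q": joint angles; "joint_velocities": joint speeds; "joint_torque": joint torques, N m; "position": TCP position; "tool_rot": TCP orientation; "ft_force": force on the tool from outside, world axes, zero at the start; "moment": the same for the moment, N m; "grip_width": finger opening in m; "grip_force": force on a finger pad.
Only numpy, scipy, OpenCV 4.12 (cv2) and the standard library are available. Lean on these libraries where they do the work, as an engineer would, in place of code of your own. Each camera call takes 0.05 s, during which the arm holds its last target. There are 200 camera calls.

TASK

Take the ink roller off its wooden rest and lower its axle into the two open slots of the inking stand, then press it gently and evenly down until both stiff bearing blocks are fully home. Let go and leave the roller level in the stand, without forcing it, without pressing the fingers on the stand or its drip tray, and without disturbing the orange and the small blue paint jar.

Things in the scene. Friction and masses are not known exactly. Their poses are not given: they have to be found in the camera images.
- roller_center (a point): centre of the ink roller: dark red rubber cylinder, 40 mm across and 110 mm long, on a steel axle 12 mm thick and 200 mm long over its ends (dark hubs, 26 mm across, 6 mm long, beside the rubber); 0.2 to 0.33 kg, both ends alike. Its y axis runs along the axle, about which it may be turned. It starts level on the rest, its centre 75 mm above the desk.
- rest: wooden rest on which the roller starts, fixed: plate 70 x 112 mm, 8 mm thick, with two uprights (44 mm wide, 12 mm thick, 42 mm to either side of the middle, 52 mm tall) topped by pairs of rubber bumpers under the ends of the rubber, 60 mm high in all; between the uprights the roller is free beneath. Origin under its middle, y along the roller's axle.
- stand: inking stand, fixed: grey base plate 85 x 200 x 12 mm and two green cheeks 14 mm thick, 60 mm deep (x), 110 mm tall, centred at y = +80 and -80 mm. Origin: middle of its underside; z up. In each cheek, at x = 0, an open slot 15 mm wide in which a brass bearing block stands. The seated axle lies along y, resting on both blocks, its middle over the origin.
- stand_mouth (a point): point midway between the slot mouths, at the cheeks' tops, 110 mm above the desk. The mouths narrow from about 36 mm to 15 mm over the top 12 mm; below, the slots are straight. A flat metal drip tray (84 x 136 mm) on the seat bar lies 28 mm below the seated axle's centre, under the roller. Roller on stand over 30 N is forcing; fingers on stand over 15 N too.
- block_left (a joint): travel (m) of the bearing block at the stand's +y side: 0 = up, 0.008 = fully home on a level seat bar. The bar was screwed to an unknown height: with both blocks home the axle's centre lies anywhere from 62 to 80 mm above the desk. Starts from 0 to 0.005, unlike the other. Stiff: moves at about 6 N, stays where left, does not yield to the roller's weight.
- block_right (a joint): the same for the block at the stand's -y side: 0 = up, 0.008 = fully home on the same bar; stiff, about 6 N.
- jar_orange: orange paint jar, 69 mm across, 94 mm tall, bystander; origin under its centre
- jar_small_blue: small blue paint jar, 43 mm across, 64 mm tall, bystander; origin under its centre

How it is judged:
By the outcome, as a careful person would: the job done as asked, in the order asked, and still so for the second after the job is handed in, with the robot touching nothing.
It also fails if it takes over 45 s, if anything falls off the work surface, if the arm or the gripper's body presses on something with over 40 N, if the wrist force passes 120 N, or if a joint passes its speed limit or range.

## Working session

There is one attempt and no reset: what is moved stays moved. The work goes in short steps, Python scripts to look and compute and a tool call to move; the robot and the scene stay as the last step left them, time stands still between calls to the robot, and variables do not carry over. Pictures are saved under pics/ and viewed, at most 10 in all, crops included, and the job is handed in when it is done.

Besides the shell and the picture viewer there is one more tool, called as name(argument=value, ...) on one line, values as JSON. servo_tool: Moves the arm, as the interface text tells. Its arguments: {"type":"object","properties":{"moves":{"type":"string"},"grip_force":{"type":"number"}},"required":["moves"]}

```bash
mkdir -p pics; python3 - <<'E'
from rig import get_obs,cams
import cv2
o=get_obs();print(o)
for n in("scene","top"):
    cv2.imwrite(f"pics/{n}0.png",cams.camera(n)); m=cams.camera_model(n);print(n,m)
E
```

```text
{'time': 0.0, 'q': array([ 1.02847350e+00,  5.28454263e-01,  1.43389539e+00,  1.52548092e-05,
        1.18138872e+00, -1.78485437e-01]), 'joint_velocities': array([ 0.00096662,  0.0004485 , -0.00027165,  0.00010538, -0.00121781,
        0.00081745]), 'joint_torque': array([ 6.38904676e-04, -4.40025795e+01, -1.76600486e+01,  6.33775955e-02,
        5.82684169e-02, -1.67870544e-04]), 'position': array([0.22199331, 0.58346943, 0.22158114]), 'tool_rot': array([ 1.80919689e-01,  9.83497288e-01, -1.00144543e-03, -3.84946554e-04]), 'ft_force': array([ 0.37756019, -0.61288147,  0.20794575]), 'moment': array([-0.03235434,  0.02126989, -0.00683803]), 'grip_force': 0.0, 'grip_width': 0.08707147323774687}
scene {'fx': 436.50241897430305, 'fy': 436.50241897430305, 'cx': 254.2252317461519, 'cy': 181.33732502628686, 'dist': array([0.05449962, 0.        , 0.        , 0.        , 0.        ]), 'R': array([[ 0.69104053, -0.72267125,  0.01446572],
       [-0.52144663, -0.51228282, -0.68239265],
       [ 0.50055609,  0.46401787, -0.73084268]]), 't': array([-0.3236721 ,  0.43525531,  0.62578965])}
top {'fx': 447.6190456486498, 'fy': 447.6190456486498, 'cx': 255.0887616522812, 'cy': 195.5600934625077, 'dist': array([-0.13293957,  0.        ,  0.        ,  0.        ,  0.        ]), 'R': array([[-0.06217489, -0.99805755, -0.00392485],
       [-0.97098092,  0.06139709, -0.23114161],
       [ 0.23093361, -0.01056025, -0.9729122 ]]), 't': array([0.15444071, 0.60824139, 0.85303351])}
```

View pics/scene0.png

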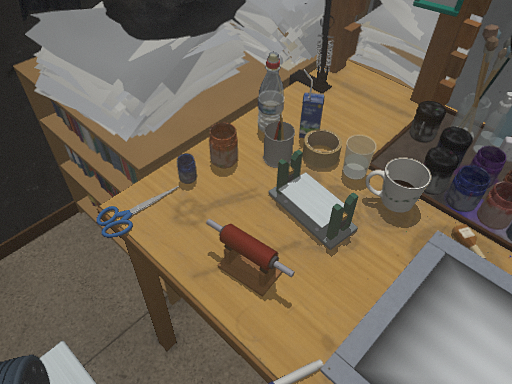

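View pics/top0.png

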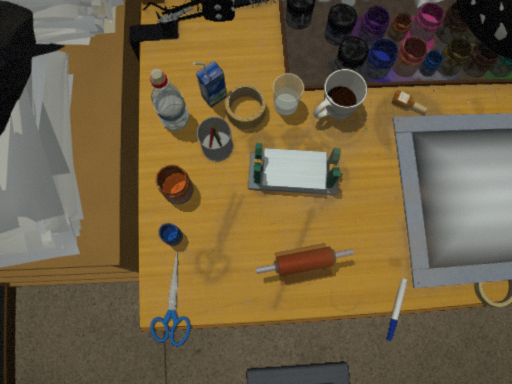

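```bash
python3 - <<'E'
import cv2
t=cv2.imread("pics/top0.png")[135:285,240:370];cv2.imwrite("pics/tc.png",cv2.resize(t,None,fx=4,fy=4,interpolation=cv2.INTER_CUBIC))
t=cv2.imread("pics/scene0.png")[145:295,200:360];cv2.imwrite("pics/sc.png",cv2.resize(t,None,fx=4,fy=4,interpolation=cv2.INTER_CUBIC))
E
```

```text
(no output)
```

View pics/tc.png

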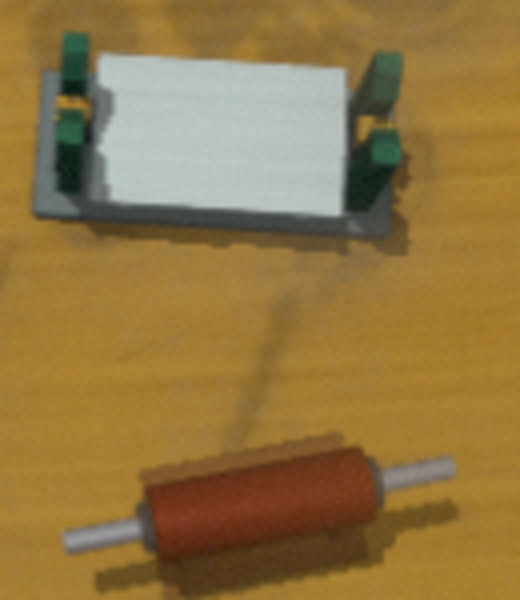

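View pics/sc.png

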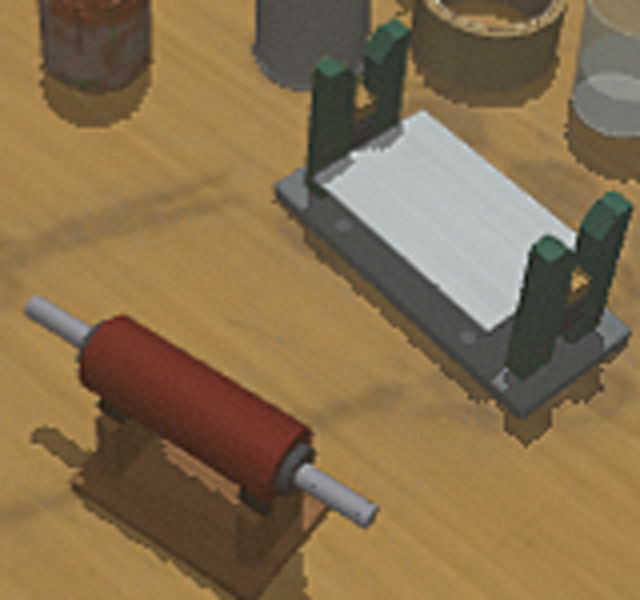

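```bash
cat > h.py <<'E'
import numpy as np,cv2
from scipy.optimize import least_squares
from rig import cams
def proj(n,P,m=None):
    m=m or cams.camera_model(n);P=np.atleast_2d(P).astype(float)
    K=np.array([[m['fx'],0,m['cx']],[0,m['fy'],m['cy']],[0,0,1]])
    return cv2.projectPoints(P,cv2.Rodrigues(m['R'])[0],m['t'],K,m['dist'])[0][:,0]
def place(p,L):
    c,s=np.cos(p[2]),np.sin(p[2]);L=np.atleast_2d(L)
    return np.c_[p[0]+c*L[:,0]-s*L[:,1],p[1]+s*L[:,0]+c*L[:,1],L[:,2]]
def fit(obs,p0,show=True):
    # obs: list (cam or (name,model), local pts, pix)
    def f(p): return np.concatenate([(proj(n,place(p,L),m)-px).ravel() for n,m,L,px in obs])
    r=least_squares(f,p0,loss='soft_l1');
    if show: print(np.round(r.x,4),np.round(r.fun.reshape(-1,2),1).tolist())
    return r.x
E
python3 - <<'E'
from h import *
T=lambda a:(np.array(a)+.5)/4-.5+[240,135]
S=lambda a:(np.array(a)+.5)/4-.5+[200,145]
ax=[[0,.1,.075],[0,-.1,.075]]
o=[('top',None,ax,T([[66,541],[455,467]])),('scene',None,ax,S([[35,305],[370,517]]))]
fit(o,[.4,0,0.]);fit(o[:1],[.4,0,0.]);fit(o[1:],[.4,0,0.])
b=.0425;z=.012
pr=[[-.024,.08,.11],[.024,.08,.11],[-.024,-.08,.11],[.024,-.08,.11]]
o=[('top',None,[[-b,.1,z],[-b,-.1,z],[b,.1,z]],T([[35,207],[389,224],[42,70]])),
('top',None,pr,T([[70,124],[76,43],[386,147],[390,64]])),
('scene',None,[[-b,.1,z],[-b,-.1,z],[b,-.1,z]],S([[276,187],[522,405],[630,335]])),
('scene',None,pr,S([[335,65],[393,30],[552,247],[614,203]]))]
fit(o,[.6,0,0.]);fit(o[:2],[.6,0,0.]);fit(o[2:],[.6,0,0.])
E
```

```text
[0.4767 0.0253 0.1198] [[-0.6, -0.2], [-0.1, -0.3], [-0.5, -0.0], [0.5, 1.1]]
[0.4762 0.0246 0.1198] [[-0.2, 0.0], [0.2, -0.0]]
[0.4777 0.0263 0.1209] [[-0.5, -0.6], [0.5, 0.4]]
[ 0.6799  0.0265 -0.1307] [[-1.0, 0.9], [0.7, 2.6], [0.0, -1.2], [-0.1, 1.2], [-0.0, -1.0], [0.3, 0.7], [-0.2, -1.1], [-0.7, -1.1], [0.4, 1.6], [1.5, -1.4], [-1.1, 0.2], [1.0, -0.6], [-0.6, 0.3], [0.8, -0.2]]
[ 0.6807  0.0263 -0.1243] [[-0.8, 0.8], [0.8, 1.9], [-0.1, -1.3], [-0.0, 1.1], [-0.1, -1.2], [0.4, 0.1], [-0.2, -1.7]]
[ 0.6793  0.0266 -0.1335] [[-0.9, -1.1], [0.1, 1.7], [1.3, -1.2], [-1.2, 0.2], [0.9, -0.5], [-0.9, 0.5], [0.6, -0.0]]
```

servo_tool(moves="-0.437 -0.431 0.02 62 0.087;-0.437 -0.431 0.02 62 0.087;-0.437 -0.431 0.02 62 0.087;-0.437 -0.431 0.02 62 0.087;-0.437 -0.431 0.02 62 0.087;-0.437 -0.431 0.02 62 0.087;-0.437 -0.431 0.02 62 0.087;-0.437 -0.431 0.02 62 0.087;-0.437 -0.431 0.02 62 0.087;-0.437 -0.431 0.02 62 0.087", grip_force=30)

```text
time: 0.93
position: [0.3956, 0.2034, 0.2089]
tool_rot: [0.663, 0.749, -0.0, -0.0]
ft_force: [2.1, 0.1, -0.1]
grip_width: 0.0868
grip_force: 0.0
```

```bash
cat >> h.py <<'E'
from rig import get_obs
from scipy.spatial.transform import Rotation as Ro
def go(x,y,z,yaw):
    """moves row needed to bring the TCP to x,y,z with tool y axis at world angle yaw (mod pi)"""
    o=get_obs();R=Ro.from_quat(o['tool_rot']).as_matrix();p=o['position']
    a=np.arctan2(R[1,1],R[0,1]);d=(yaw-a+np.pi/2)%np.pi-np.pi/2
    print('t',round(o['time'],2),'pos',np.round(p,4),'yawdeg',round(np.degrees(a),2),'tilt',np.round(R[:,2],4),'f',np.round(o['ft_force'],1),'m',np.round(o['moment'],2),'w',round(o['grip_width'],4),o['grip_force'])
    print('row',np.round(R.T@(np.array([x,y,z])-p),4),'spin',round(-np.degrees(d),2))
E
python3 -c "
from h import *
go(.477,.0253,.2,.12)"
```

```text
t 0.93 pos [0.3956 0.2034 0.2089] yawdeg 7.0 tilt [-2.e-04  0.e+00 -1.e+00] f [ 2.1  0.1 -0.1] m [-0.05 -0.02 -0.03] w 0.0868 0.0
row [-0.1867  0.0591  0.0088] spin 0.13
```

servo_tool(moves="-0.187 0.059 0.009 0 0.087;-0.187 0.059 0.009 0 0.087;-0.187 0.059 0.009 0 0.087;-0.187 0.059 0.009 0 0.087;-0.187 0.059 0.009 0 0.087;-0.187 0.059 0.009 0 0.087;-0.187 0.059 0.009 0 0.087;-0.187 0.059 0.009 0 0.087")

```text
time: 1.6
position: [0.4762, 0.0275, 0.1995]
tool_rot: [0.662, 0.75, -0.0, -0.001]
ft_force: [-0.1, -0.2, 0.2]
grip_width: 0.087
grip_force: 0.0
```

```bash
python3 -c "
from h import *
go(.477,.0253,.2,.12)
m=cams.camera_model('wrist');print(m)
np.save('w1.npy',m,allow_pickle=True)
cv2.imwrite('pics/w1.png',cams.camera('wrist'))
o=cams.camera_model('wrist')
print(proj('wrist',place([.477,.0253,.12],[[0,.1,.075],[0,-.1,.075],[0,0,.075]]),m),proj('wrist',place([.68,.0265,-.13],[[0,.08,.11],[0,-.08,.11]]),m))
"
```

```text
t 1.6 pos [0.4762 0.0275 0.1995] yawdeg 7.13 tilt [-2.e-03  8.e-04 -1.e+00] f [-0.1 -0.2  0.2] m [-0.1   0.06  0.02] w 0.087 0.0
row [-0.0023  0.0005 -0.0005] spin 0.25
{'fx': 292.25663399794723, 'fy': 292.25663399794723, 'cx': 254.61690188842687, 'cy': 185.46680293763208, 'dist': array([-0.04696599,  0.        ,  0.        ,  0.        ,  0.        ]), 'R': array([[ 0.99226157,  0.12414674, -0.00213845],
       [ 0.11982511, -0.95292256,  0.27853282],
       [ 0.03254116, -0.27663366, -0.96042433]]), 't': array([-0.47535991, -0.05828595,  0.36024667])}
[[256.1029317   77.06524831]
 [255.04977388 267.71609575]
 [255.53224299 181.18416903]] [[506.76045032 133.61932701]
 [433.24607698 286.32656211]]
```

View pics/w1.png

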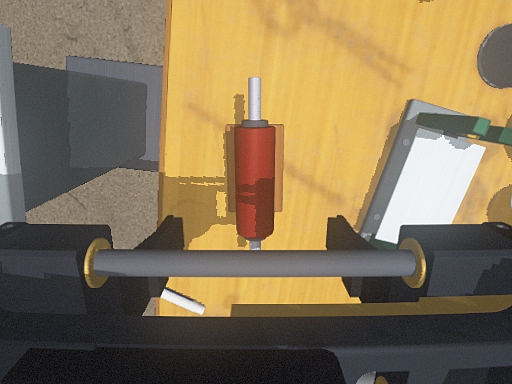

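servo_tool(moves="-0.002 -0.0005 0.03 0.2 0.087;-0.002 -0.0005 0.06 0.2 0.087;-0.002 -0.0005 0.09 0.2 0.087;-0.002 -0.0005 0.11 0.2 0.087;-0.002 -0.0005 0.125 0.2 0.087;-0.002 -0.0005 0.1385 0.2 0.087;-0.002 -0.0005 0.1385 0.2 0.087;-0.002 -0.0005 0.1385 0.2 0.087")

```text
time: 2.32
position: [0.476, 0.0265, 0.0612]
tool_rot: [0.662, 0.749, -0.001, -0.001]
ft_force: [0.4, 0.9, 0.2]
grip_width: 0.0871
grip_force: 0.0
```

servo_tool(moves="0 0 0 0 0.06;0 0 0 0 0.05;0 0 0 0 0.04;0 0 0 0 0.03;0 0 0 0 0.03;0 0 0 0 0.03;0 0 0 0 0.03;0 0 0 0 0.03;0 0 0 0 0.03")

```text
time: 3.07
position: [0.4763, 0.025, 0.0615]
tool_rot: [0.663, 0.749, -0.0, -0.001]
ft_force: [-0.5, -0.7, 1.3]
grip_width: 0.0392
grip_force: 30.0
```

```bash
python3 -c "
from h import *
go(.476,.0253,.061,.12)"
```

```text
t 3.07 pos [0.4763 0.025  0.0615] yawdeg 6.98 tilt [-1.4e-03 -1.0e-04 -1.0e+00] f [-0.5 -0.7  1.3] m [-0.19  0.24  0.08] w 0.0392 30.00117927789688
row [ 0.0003 -0.0003  0.0005] spin 0.11
```

servo_tool(moves="0 0 -0.01 0 0.03;0 0 -0.03 0 0.03;0 0 -0.06 0 0.03;0 0 -0.09 0 0.03;0 0 -0.12 0 0.03;0 0 -0.13 0 0.03;0 0 -0.13 0 0.03", grip_force=40)

```text
time: 3.65
position: [0.4787, 0.0248, 0.1939]
tool_rot: [0.663, 0.749, 0.002, 0.003]
ft_force: [-0.2, -0.3, -3.0]
grip_width: 0.0387
grip_force: 40.0
```

```bash
python3 -c "
from h import *
go(.60,-.055,.19,-.13)"
```

```text
t 3.65 pos [0.4787 0.0248 0.1939] yawdeg 6.96 tilt [ 0.0061 -0.001  -1.    ] f [-0.2 -0.3 -3. ] m [-0.09  0.05 -0.05] w 0.0387 39.99625325202942
row [-0.0939  0.1107  0.0047] spin 14.41
```

servo_tool(moves="-0.03 0.035 0 5 0.03;-0.06 0.07 0 10 0.03;-0.094 0.11 0 14.4 0.03;-0.094 0.11 0 14.4 0.03;-0.094 0.11 0 14.4 0.03;-0.094 0.11 0 14.4 0.03;-0.094 0.11 0 14.4 0.03")

```text
time: 4.23
position: [0.5952, -0.0541, 0.1892]
tool_rot: [0.752, 0.66, -0.002, -0.003]
ft_force: [-0.8, 0.1, -3.2]
grip_width: 0.0395
grip_force: 40.0
```

```bash
python3 -c "
from h import *
go(.68,.0265,.15,-.13)
m=cams.camera_model('wrist')
im=cams.camera('wrist')
np.save('w2.npy',m,allow_pickle=True)
cv2.imwrite('pics/w2.png',cv2.resize(im[0:250,150:480],None,fx=2.4,fy=2.4,interpolation=cv2.INTER_CUBIC))
print((proj('wrist',place([.68,.0265,-.13],[[0,.08,.11],[0,-.08,.11],[.03,.08,.11],[-.03,.08,.11],[.03,-.08,.11],[-.03,-.08,.11]]),m)-[150,0])*2.4)
"
```

```text
t 4.23 pos [ 0.5952 -0.0541  0.1892] yawdeg -7.45 tilt [-0.0058  0.0019 -1.    ] f [-0.8  0.1 -3.2] m [-0.11  0.09 -0.  ] w 0.0395 39.99461889266968
row [0.0909 0.0739 0.0388] spin 0.0
[[497.10793025 -78.13202667]
 [459.29336948 433.08585432]
 [594.593735   -75.09356837]
 [398.2261874  -80.06425219]
 [542.43110844 433.2802407 ]
 [375.41015211 432.9072553 ]]
```

View pics/w2.png

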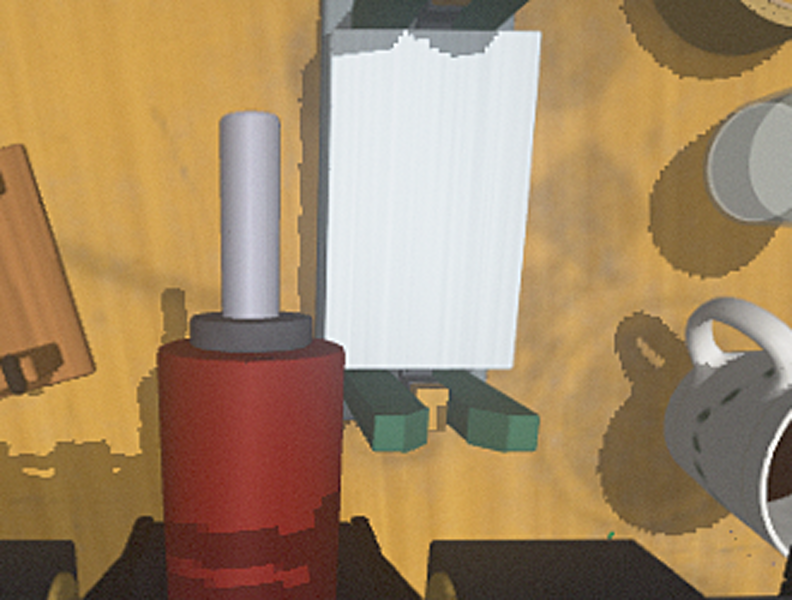

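```bash
cat > f2.py <<'E'
from h import *
m=np.load('w2.npy',allow_pickle=True).item()
W=lambda a:np.array(a)/2.4+[150,0]
px=W([[540,32],[513,369],[327,368],[374,433],[539,433],[430,433],[455,425]])
def f(p):
    L=[[.042,.068,p[3]],[.042,-.068,p[3]],[-.042,-.068,p[3]],[-.03,-.08,.11],[.03,-.08,.11]]
    return (proj('wrist',place(p,L),m)-px[:5]).ravel()
r=least_squares(f,[.68,.0265,-.13,.04]);print(np.round(r.x,4),np.round(r.fun.reshape(-1,2),1).tolist())
p=[.5952,-.0541,-.13]
L=np.array([[0,.1,.2027],[0,.061,.2027],[0,.055,.2027],[-.02,.055,.2027],[.02,.055,.2027],[-.006,.1,.2027],[.006,.1,.2027]])
print(np.round((proj('wrist',place(p,L),m)-[150,0])*2.4,0).tolist())
E
python3 f2.py
```

```text
[ 0.6792  0.0263 -0.1251  0.0428] [[0.5, -0.4], [-0.4, -0.4], [-1.4, 0.1], [0.1, 0.5], [1.0, 0.3]]
[[251.0, 117.0], [251.0, 317.0], [251.0, 346.0], [157.0, 346.0], [346.0, 346.0], [221.0, 117.0], [282.0, 117.0]]
```

```bash
cat > f3.py <<'E'
from h import *
def fitp(px,names,z=None):
    f=lambda p:np.concatenate([proj(n,p)[0]-q for n,q in zip(names,px)])
    return least_squares(f,[.8,0,.05])
# glass rim: top (288,83) scene (360,146)
for nm,a,b in(('glass rim',(289,84),(360,146)),('glass base',(288,104),(355,174)),('tan rim',(245,104),(322,142)),('mug rim',(345,88),(407,175))):
    r=fitp((a,b),('top','scene'));print(nm,np.round(r.x,3),round(r.cost,1))
print(place([.679,.026,-.127],[[.095,.0375,0],[.095,-.0375,0]]))
go(.6792,.0263,.15,-.127)
E
python3 f3.py
```

```text
glass rim [0.856 0.029 0.083] 4.2
glass base [ 0.851  0.024 -0.004] 0.3
tan rim [0.836 0.125 0.046] 0.2
mug rim [ 0.842 -0.095  0.086] 0.1
[[ 0.77798461  0.05116539  0.        ]
 [ 0.76848519 -0.02323058  0.        ]]
t 4.28 pos [ 0.5952 -0.0539  0.1897] yawdeg -7.42 tilt [-0.0049  0.0016 -1.    ] f [ 0.1 -0.3 -3.5] m [-0.09  0.03  0.02] w 0.0388 39.994638562202454
row [0.0903 0.0732 0.0394] spin -0.14
```

servo_tool(moves="0.03 0.024 0 0 0.03;0.06 0.048 0 0 0.03;0.09 0.073 0.01 0 0.03;0.09 0.073 0.025 0 0.03;0.09 0.073 0.0395 0 0.03;0.09 0.073 0.0395 0 0.03;0.09 0.073 0.0395 0 0.03;0.09 0.073 0.0395 0 0.03")

```text
time: 4.95
position: [0.6811, 0.0251, 0.1525]
tool_rot: [0.751, 0.66, -0.0, -0.0]
ft_force: [-0.2, -0.7, -2.3]
grip_width: 0.0389
grip_force: 40.0
```

```bash
python3 -c "
from h import *
go(.6792,.0263,.115,-.127)
m=cams.camera_model('wrist')
im=cams.camera('wrist')
np.save('w3.npy',m,allow_pickle=True)
cv2.imwrite('pics/w3.png',cv2.resize(im[0:200,150:400],None,fx=3,fy=3,interpolation=cv2.INTER_CUBIC))
P=[[0,.08,.11],[.03,.08,.11],[-.03,.08,.11],[.018,.08,.11],[-.018,.08,.11]]
print((proj('wrist',place([.6792,.0263,-.127],P),m)-[150,0])*3)
"
```

```text
t 4.95 pos [0.6811 0.0251 0.1525] yawdeg -7.43 tilt [-1.e-04  0.e+00 -1.e+00] f [-0.2 -0.7 -2.3] m [-0.13  0.    0.01] w 0.0389 39.99462068080902
row [ 0.001  -0.002   0.0375] spin -0.16
[[304.2857958  280.70462735]
 [438.69644936 280.61505146]
 [169.96248089 281.41228283]
 [384.97963476 280.57653461]
 [223.6234192  281.05522868]]
```

View pics/w3.png

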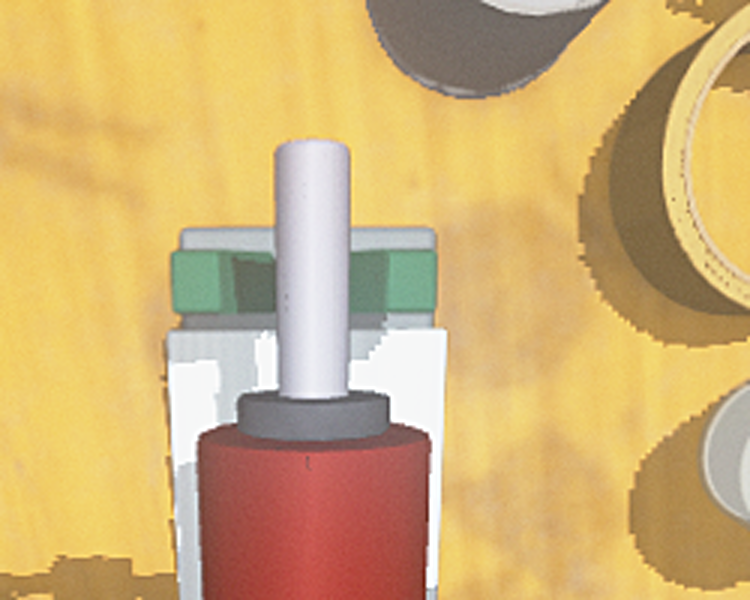

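servo_tool(moves="0.001 -0.002 0.012 -0.15 0.03;0.001 -0.002 0.025 -0.15 0.03;0.001 -0.002 0.0375 -0.15 0.03;0.001 -0.002 0.0375 -0.15 0.03;0.001 -0.002 0.0375 -0.15 0.03;0.001 -0.002 0.0375 -0.15 0.03")

```text
time: 5.5
position: [0.68, 0.0259, 0.1145]
tool_rot: [0.751, 0.661, 0.0, 0.0]
ft_force: [0.9, 0.2, -2.4]
grip_width: 0.0388
grip_force: 40.0
```

```bash
python3 -c "
from h import *
m=np.load('w3.npy',allow_pickle=True).item()
print((proj('wrist',place([.6811,.0251,-.1297],[[0,.1,.166],[0,.061,.166]]),m)-[150,0])*3)
go(.6792,.0263,.115,-.127)
"
```

```text
[[314.6796339  145.86986748]
 [314.58840598 396.86852158]]
t 5.5 pos [0.68   0.0259 0.1145] yawdeg -7.31 tilt [ 2.e-04 -0.e+00 -1.e+00] f [ 0.9  0.2 -2.4] m [-0.06  0.03 -0.01] w 0.0388 39.99462068080902
row [ 0.0003 -0.0009 -0.0005] spin -0.03
```

servo_tool(moves="0.0003 -0.0005 0.008 0 0.03;0.0003 -0.0005 0.016 0 0.03;0.0003 -0.0005 0.022 0 0.03;0.0003 -0.0005 0.028 0 0.03;0.0003 -0.0005 0.035 0 0.03;0.0003 -0.0005 0.035 0 0.03;0.0003 -0.0005 0.035 0 0.03")

```text
time: 6.08
position: [0.6788, 0.0265, 0.0786]
tool_rot: [0.751, 0.661, -0.001, -0.001]
ft_force: [-0.1, 0.7, -2.6]
grip_width: 0.0393
grip_force: 40.0
```

```bash
python3 -c "
from h import *
go(.6796,.0263,.075,-.127)
"
```

```text
t 6.08 pos [0.6788 0.0265 0.0786] yawdeg -7.29 tilt [-1.6e-03  2.0e-04 -1.0e+00] f [-0.1  0.7 -2.6] m [-0.09  0.04 -0.04] w 0.0393 39.99464750289917
row [-0.0001  0.0009  0.0036] spin -0.02
```

servo_tool(moves="0 0.0004 0.002 0 0.03;0 0.0004 0.004 0 0.03;0 0.0004 0.006 0 0.03;0 0.0004 0.008 0 0.03;0 0.0004 0.008 0 0.03")

```text
time: 6.5
position: [0.6795, 0.0264, 0.0711]
tool_rot: [0.751, 0.661, -0.0, -0.0]
ft_force: [0.9, -0.2, -3.9]
grip_width: 0.039
grip_force: 40.0
```

servo_tool(moves="0 0 0.001 0 0.03;0 0 0.002 0 0.03;0 0 0.003 0 0.03;0 0 0.003 0 0.03")

```text
time: 6.83
position: [0.6796, 0.0264, 0.0683]
tool_rot: [0.751, 0.661, -0.0, -0.0]
ft_force: [0.5, 0.4, -3.8]
grip_width: 0.0393
grip_force: 40.0
```

servo_tool(moves="0 0 0.001 0 0.03;0 0 0.002 0 0.03;0 0 0.002 0 0.03")

```text
time: 7.08
position: [0.6798, 0.0264, 0.0664]
tool_rot: [0.751, 0.661, 0.0, 0.0]
ft_force: [0.0, 0.4, -2.1]
grip_width: 0.0391
grip_force: 40.0
```

servo_tool(moves="0 0 0.001 0 0.03;0 0 0.002 0 0.03;0 0 0.002 0 0.03")

```text
time: 7.33
position: [0.6799, 0.0264, 0.0654]
tool_rot: [0.751, 0.661, 0.0, 0.0]
ft_force: [-1.7, -0.5, 3.7]
grip_width: 0.039
grip_force: 40.0
```

```bash
python3 -c "
from h import *
go(.6796,.0263,.06,-.127)
"
```

```text
t 7.33 pos [0.6799 0.0264 0.0654] yawdeg -7.29 tilt [ 5.e-04 -1.e-04 -1.e+00] f [-1.7 -0.5  3.7] m [-0.02  0.31  0.09] w 0.039 39.99680578708649
row [-0.0001 -0.0003  0.0054] spin -0.01
```

servo_tool(moves="0 0 0.0005 0 0.03;0 0 0.001 0 0.03;0 0 0.001 0 0.03")

```text
time: 7.58
position: [0.6799, 0.0264, 0.0648]
tool_rot: [0.751, 0.661, 0.0, 0.0]
ft_force: [-2.6, -0.0, 5.7]
grip_width: 0.0392
grip_force: 40.0
```

servo_tool(moves="0 0 0.0005 0 0.03;0 0 0.001 0 0.03;0 0 0.001 0 0.03")

```text
time: 7.83
position: [0.6799, 0.0264, 0.0642]
tool_rot: [0.751, 0.661, 0.0, 0.0]
ft_force: [-2.6, 0.2, 7.9]
grip_width: 0.0391
grip_force: 40.0
```

```bash
python3 -c "
from h import *
go(.6796,.0263,.06,-.127)
"
```

```text
t 7.83 pos [0.6799 0.0264 0.0642] yawdeg -7.28 tilt [ 9.e-04 -3.e-04 -1.e+00] f [-2.6  0.2  7.9] m [-0.05  0.55 -0.01] w 0.0391 39.99769985675812
row [-0.0002 -0.0003  0.0042] spin -0.01
```

servo_tool(moves="0 -0.0005 0.0005 0 0.03;0 -0.0005 0.001 0 0.03;0 -0.0005 0.001 0 0.03")

```text
time: 8.08
position: [0.6799, 0.0265, 0.0634]
tool_rot: [0.751, 0.661, 0.001, 0.001]
ft_force: [-2.7, 0.4, 6.8]
grip_width: 0.0391
grip_force: 40.0
```

servo_tool(moves="0 -0.0003 0.0005 0 0.03;0 -0.0003 0.001 0 0.03;0 -0.0003 0.001 0 0.03")

```text
time: 8.33
position: [0.6799, 0.0264, 0.0626]
tool_rot: [0.751, 0.661, 0.001, 0.001]
ft_force: [-1.9, 0.4, 7.7]
grip_width: 0.0392
grip_force: 40.0
```

```bash
python3 -c "
from h import *
go(.6796,.0263,.06,-.127)
"
```

```text
t 8.33 pos [0.6799 0.0264 0.0626] yawdeg -7.29 tilt [ 2.7e-03 -4.0e-04 -1.0e+00] f [-1.9  0.4  7.7] m [-0.07  0.43  0.01] w 0.0392 39.99772489070892
row [-0.0002 -0.0003  0.0026] spin -0.01
```

servo_tool(moves="0 -0.0003 0.0005 0 0.03;0 -0.0003 0.001 0 0.03;0 -0.0003 0.0015 0 0.03;0 -0.0003 0.0015 0 0.03")

```text
time: 8.67
position: [0.6799, 0.0265, 0.0612]
tool_rot: [0.751, 0.661, 0.001, 0.001]
ft_force: [-2.0, 0.3, 7.6]
grip_width: 0.0391
grip_force: 40.0
```

servo_tool(moves="0 0 0.0005 0 0.03;0 0 0.001 0 0.03;0 0 0.0015 0 0.03;0 0 0.0015 0 0.03")

```text
time: 9.0
position: [0.6799, 0.0264, 0.06]
tool_rot: [0.751, 0.661, 0.001, 0.001]
ft_force: [-1.9, -0.4, 7.9]
grip_width: 0.0394
grip_force: 40.0
```

```bash
python3 -c "
from h import *
go(.6796,.0263,.06,-.127)
"
```

```text
t 9.0 pos [0.6799 0.0264 0.06  ] yawdeg -7.28 tilt [ 3.5e-03 -6.0e-04 -1.0e+00] f [-1.9 -0.4  7.9] m [-0.13  0.46  0.03] w 0.0394 39.9981826543808
row [-0.0002 -0.0003 -0.    ] spin -0.01
```

servo_tool(moves="0 -0.0002 0.0005 0 0.03;0 -0.0002 0.001 0 0.03;0 -0.0002 0.001 0 0.03")

```text
time: 9.25
position: [0.6799, 0.0264, 0.0599]
tool_rot: [0.751, 0.661, 0.001, 0.002]
ft_force: [-3.6, 0.4, 12.0]
grip_width: 0.039
grip_force: 40.0
```

servo_tool(moves="0 0 0.0005 0 0.03;0 0 0.001 0 0.03;0 0 0.001 0 0.03")

```text
time: 9.5
position: [0.6799, 0.0264, 0.0598]
tool_rot: [0.751, 0.661, 0.001, 0.002]
ft_force: [-4.4, 1.5, 17.6]
grip_width: 0.0392
grip_force: 40.0
```

servo_tool(moves="0 0 0.0005 0 0.03;0 0 0.001 0 0.03;0 0 0.001 0 0.03")

```text
time: 9.75
position: [0.68, 0.0264, 0.0598]
tool_rot: [0.751, 0.661, 0.001, 0.002]
ft_force: [-6.1, 0.5, 22.4]
grip_width: 0.039
grip_force: 40.0
```

```bash
python3 -c "
from h import *
go(.6796,.0263,.06,-.127)
"
```

```text
t 9.75 pos [0.68   0.0264 0.0598] yawdeg -7.28 tilt [ 4.4e-03 -9.0e-04 -1.0e+00] f [-6.1  0.5 22.4] m [-0.06  1.13  0.03] w 0.039 40.00004231929779
row [-0.0002 -0.0004 -0.0002] spin 0.0
```

servo_tool(moves="0 0 -0.002 0 0.03;0 0 -0.004 0 0.03;0 0 -0.0045 0 0.03;0 0 -0.0045 0 0.03")

```text
time: 10.08
position: [0.6795, 0.0265, 0.06]
tool_rot: [0.751, 0.661, 0.001, 0.001]
ft_force: [-0.6, 0.7, 7.4]
grip_width: 0.0391
grip_force: 40.0
```

```bash
python3 -c "
from h import *
go(.6796,.0263,.06,-.127)
"
```

```text
t 10.08 pos [0.6795 0.0265 0.06  ] yawdeg -7.3 tilt [ 2.5e-03 -3.0e-04 -1.0e+00] f [-0.6  0.7  7.4] m [-0.09  0.18  0.12] w 0.0391 39.99687194824219
row [-0.0001  0.0001 -0.    ] spin -0.02
```

servo_tool(moves="0 0 -0.001 0 0.03;0 0 -0.0017 0 0.03;0 0 -0.0017 0 0.03;0 0 -0.0017 0 0.05;0 0 -0.0017 0 0.07;0 0 -0.0017 0 0.08;0 0 -0.0017 0 0.08;0 0 -0.0017 0 0.08;0 0 -0.0017 0 0.08")

```text
time: 10.83
position: [0.6783, 0.0266, 0.0606]
tool_rot: [0.751, 0.661, -0.0, -0.0]
ft_force: [-0.1, -0.5, -0.9]
grip_width: 0.0713
grip_force: 0.0
```

servo_tool(moves="0 0 -0.02 0 0.08;0 0 -0.05 0 0.08;0 0 -0.08 0 0.08;0 0 -0.11 0 0.08;0 0 -0.14 0 0.08;0 0 -0.17 0 0.08;0 0 -0.17 0 0.08;0 0 -0.17 0 0.08;0 0 -0.17 0 0.08")

```text
time: 11.58
position: [0.6777, 0.0267, 0.2302]
tool_rot: [0.751, 0.661, -0.0, -0.0]
ft_force: [-0.5, 0.1, 0.3]
grip_width: 0.0798
grip_force: 0.0
```

```bash
python3 -c "
from h import *
go(.58,-.1,.22,-.127)
"
```

```text
t 11.58 pos [0.6777 0.0267 0.2302] yawdeg -7.29 tilt [-1.2e-03  1.0e-04 -1.0e+00] f [-0.5  0.1  0.3] m [-0.11  0.07  0.02] w 0.0798 0.0
row [-0.138  -0.0808  0.0103] spin -0.01
```

servo_tool(moves="0.2 -0.205 -0.03 0 0.08;0.2 -0.205 -0.03 0 0.08;0.2 -0.205 -0.03 0 0.08;0.2 -0.205 -0.03 0 0.08;0.2 -0.205 -0.03 0 0.08;0.2 -0.205 -0.03 0 0.08;0.2 -0.205 -0.03 0 0.08;0.2 -0.205 -0.03 0 0.08;0.2 -0.205 -0.03 0 0.08;0.2 -0.205 -0.03 0 0.08")

```text
time: 12.42
position: [0.5, 0.2507, 0.2594]
tool_rot: [0.75, 0.661, -0.001, -0.0]
ft_force: [0.3, 0.2, 0.9]
grip_width: 0.0801
grip_force: 0.0
```

```bash
python3 -c "
from h import *
a=cams.camera('scene')[120:260,250:380];b=cams.camera('top')[120:220,235:365]
r=lambda i,f:cv2.resize(i,None,fx=f,fy=f,interpolation=cv2.INTER_CUBIC)
A=r(a,4);B=r(b,2);c=np.zeros((560,800,3),np.uint8);c[:,:520]=A;c[:200,520:780]=B;cv2.imwrite('pics/e.png',c)
for z in(.0735,.0755):
  P=place([.6792,.0263,-.127],[[0,.1,z],[0,-.1,z]]);print((proj('scene',P)-[250,120])*4)
"
```

```text
[[132.80180489 173.88419181]
 [399.88313671 395.75290084]]
[[133.02822765 171.33207531]
 [400.58307877 393.25903147]]
```

View pics/e.png

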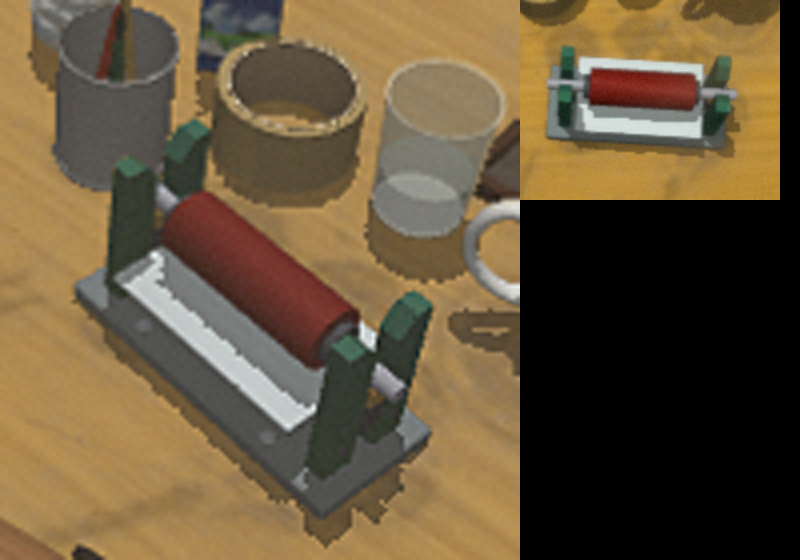

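```bash
python3 - <<'E'
from h import *
im=cv2.imread('pics/e.png')[:, :520].astype(int)
red=((im[...,2]>55)&(im[...,2]>2.2*im[...,1])&(im[...,2]>2*im[...,0])).astype(np.uint8)
n,l,s,_=cv2.connectedComponentsWithStats(red);k=1+s[1:,4].argmax();M=(l==k);print(s[k])
th=np.linspace(0,2*np.pi,40)
def iou(z,t,y0=0,x0=.6792):
    L=np.array([[.02*np.cos(a),y,z+t*y/.08+.02*np.sin(a)] for y in(-.055+y0,.055+y0) for a in th])
    q=(proj('scene',place([x0,.0263,-.127],L))-[250,120])*4
    g=np.zeros(M.shape,np.uint8);cv2.fillConvexPoly(g,cv2.convexHull(q.astype(np.float32)).astype(np.int32),1)
    # front -y cheek hides the corner: ignore there
    v=np.ones_like(g);v[335:,325:]=0
    return ((g&M)*v).sum()/(((g|M)>0)*v).sum()
r=sorted([(iou(z,t,y),z,t,y) for z in np.arange(.069,.080,.001) for t in np.arange(-.003,.0031,.0005) for y in(-.003,-.0015,0,.0015,.003)],reverse=True)[:8]
for a in r:print(np.round(a,4))
E
```

```text
[ 176  192  174  127 2790]
[ 0.1773  0.073  -0.001  -0.0015]
[ 0.1769  0.072  -0.003   0.    ]
[ 0.1768  0.075  -0.003  -0.0015]
[ 0.1767  0.073  -0.002   0.0015]
[ 0.1767  0.073  -0.0015 -0.0015]
[ 0.1767  0.073  -0.0015  0.    ]
[ 0.1766  0.073  -0.003   0.    ]
[ 0.1766  0.074  -0.002   0.    ]
```

```bash
python3 - <<'E'
from h import *
im=cv2.imread('pics/e.png')[:, :520].astype(int)
print(im[270,260],im[220,190],im[300,300],im[500,60])
B,G,R=im[...,0],im[...,1],im[...,2]
red=((R>1.6*G)&(B>.5*G)&(R>50)).astype(np.uint8)
n,l,s,_=cv2.connectedComponentsWithStats(red);k=l[270,260];M=(l==k);print(k,s[k])
th=np.linspace(0,2*np.pi,40)
def iou(z,t,y0,x0=.6792):
    L=np.array([[.02*np.cos(a),y,z+t*y/.08+.02*np.sin(a)] for y in(-.055+y0,.055+y0) for a in th])
    q=(proj('scene',place([x0,.0263,-.127],L))-[250,120])*4+1.5
    g=np.zeros(M.shape,np.uint8);cv2.fillConvexPoly(g,np.round(cv2.convexHull(q.astype(np.float32))).astype(np.int32),1)
    v=np.ones_like(g);v[310:,310:]=0
    return ((g&M)*v).sum()/(((g|M)>0)*v).sum()
r=sorted([(iou(z,t,y),z,t,y) for z in np.arange(.069,.080,.001) for t in np.arange(-.003,.0031,.0005) for y in(-.003,-.0015,0,.0015,.003)],reverse=True)[:10]
for a in r:print(np.round(a,4))
E
```

```text
[ 45  52 114] [ 37  47 104] [ 46  55 119] [ 89 140 175]
2 [  164   191   194   176 13601]
[ 0.9073  0.074  -0.0025  0.0015]
[0.9068 0.075  0.     0.    ]
[ 0.9066  0.074  -0.0015  0.    ]
[ 0.9062  0.074  -0.002   0.    ]
[ 9.049e-01  7.300e-02 -5.000e-04  0.000e+00]
[0.9048 0.074  0.     0.    ]
[ 0.9047  0.075  -0.001   0.    ]
[ 9.046e-01  7.400e-02 -5.000e-04  0.000e+00]
[ 0.9042  0.075   0.0015 -0.0015]
[ 0.9037  0.075   0.002  -0.0015]
```

```bash
python3 -c "
from rig import job
print(job.hand_in())"
```

```text
the job is handed in; nothing more can be done
None
```

The roller is seated in the stand and released, and the job is handed in. Pressing ended at a firm stop at about 25 N, evenly loaded on both sides, so I take both blocks as home. In the last camera views it looked level to within about 2 mm. The judge's verdict was not shown.

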